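# Unstack the lids and close the crocks

### The arm

A 6-joint arm with a two-finger parallel gripper is mounted at the origin on a cart in front of the work surface, level with it; the furniture and walls round the work are solid. World frame = base frame: x ahead of the robot, y to its left, z up, the work surface at z = 0. Lengths are in m, angles in rad, forces in N, time in s.
With the tool pointing down it reaches from about 0.225 to 0.875 m from the base axis. Payload 3.4 kg.
Tool frame: the origin (TCP) lies between the finger pads; the fingertips stand 22 mm ahead of it and the grasp point (between the pads) lies 3 mm ahead of it (manip.finger_overhang is the distance from the TCP to the fingertips, in m); z points along the fingers, y is the line along which they close (so a half turn about z gives the same grasp; the last joint's range is limited). The gripper opens to 85 mm and grips with 20 to 120 N. Pads are 22 mm wide; open, the fingers measure 114 mm over their backs; the gripper's body (76 mm by 85 mm) begins 54 mm behind the grasp point. The pads swing forward as they close: fully open they stand 13 mm farther back than shut.
Start: joints at [-1.313, 0.276, 1.505, -0, 1.361, -0.121], TCP at [0.213, -0.534, 0.253] pointing down, gripper open.
Joint ranges: [-2.89, 2.89], [-0.75, 2.08], [0.22, 2.7], [-1.18, 4.32], [0.11, 2.71], [-2.7, 2.7]. Speed limits (rad/s): [2.57, 2.57, 3.14, 3.14, 3.14, 3.14].

### API

Orientations are given as a unit quaternion [w, x, y, z].
In Python, from rig import get_state, eyes, order, manip gives the robot as it stands.
- The arm moves only by the tool drive_tool, never from a script. Its argument "rows" is a list of rows, each a list of 4 numbers: the shift along the tool's x, y, z in units of 25 mm (1.0 is 25 mm), then the turn about the tool's z in units of 6 degrees (1.0 is 6 degrees). A call has exactly 8 rows; each row is the pose to reach, as a shift and turn from the pose commanded when the call began, along the tool's axes at that moment; what a row does not reach only later rows make up. A row lasts 1/12 s, in which the tool goes at most 41.7 mm and 7.16 degrees, less where a joint would pass 70% of its speed; a pose out of reach is approached as far as the arm can. A call with a gripper value outside its range is refused whole. "grip" is the finger opening in mm, from 0 to 85.4, set as the call begins (left out, the last holds). The fingers move at their own pace and stop on an object; "newtons" is the grip in N (left out, the last holds). Time passes only in rows, so rows that repeat a pose let the fingers close, or fill a call up. It gives the time, the measured TCP pose, the force, the opening and the grip force at its end, in the units of the state.
- get_state(): the state, without advancing time (a new reading comes with each control period).
- eyes.get_image(name): name is "scene" or "top" or "wrist"; returns (picture, depth): 400x640x3 uint8, red, green, blue; 400x640 float32, m along the optical axis (not along the pixel's ray), 0 where there is no reading.
- eyes.camera_info(name): a dict with "fx", "fy", "cx", "cy" (pixels), "dist" ([k1, k2, p1, p2, k3] as OpenCV has them; the pictures are not rectified), "R" (3x3) and "t" (3): a world point X has camera coordinates R X + t. Camera axes: x right, y down, z forward; pixel columns grow to the right and rows downward; lengths in m; the calibration is good to about 2 mm. A picture is of the moment at which its call begins: read the wrist's pose just before it. camera_info takes no time and is no camera call; for the wrist camera it gives the pose at the moment of the call.
- order.sign_off(): hands the job in; it is judged then, once.
The state is a dict: "clock": time; "qpos": joint angles; "qd": joint speeds; "effort": joint torques, N m; "position": TCP position; "ee_rot": TCP orientation; "contact_force": force on the tool from outside, world axes, zero at the start; "moment": the same for the moment, N m; "width": finger opening in m; "gripper_force": force on a finger pad.
Only numpy, scipy, OpenCV 4.12 (cv2) and the standard library are available. Lean on these libraries where they do the work, as an engineer would, in place of code of your own. Each camera call takes 0.05 s, during which the arm holds its last target. There are 200 camera calls.

### The job

Breakfast is over: take the stack of four wooden lids apart and put each lid on the vessel it was made for, the three round lids on the crocks of matching size and the rectangular one on the butter dish, each seated level with its plug inside. Leave the crocks and the dish standing upright where they are, and do not knock over the glass of stirrers beside them.

Things in the scene. Friction and masses are not known exactly. Their poses are not given: they have to be found in the camera images.
- large_crock: large open round white ceramic crock, 57 mm outside diameter, 49 mm inside, 80 mm tall, standing loose and upright on the counter; origin at the centre of its underside, z up along its axis
- medium_crock: medium open round white ceramic crock, 47 mm outside diameter, 39 mm inside, 70 mm tall, standing loose and upright on the counter; origin at the centre of its underside, z up along its axis
- small_crock: small open round white ceramic crock, 37 mm outside diameter, 29 mm inside, 60 mm tall, standing loose and upright on the counter; origin at the centre of its underside, z up along its axis
- butter_dish: open rectangular white ceramic butter dish, 111 x 61 mm outside, 103 x 53 mm inside, 50 mm tall, loose on the counter; origin at the centre of its underside, x along its long side, y along its short side, z up
- butter_lid: plain wooden rectangular lid of the butter dish, bottom of the stack at the start; a plate 118 x 68 mm, 14 mm thick, with an 8 mm deep plug of 92 x 42 mm under it that goes inside the dish while the plate rests on the dish's rim (about 5 mm play each way); 22 mm tall in all, 90 g; origin at the centre of the plug's underside, x along its long side, y along its short side, z up
- large_lid: plain wooden round lid of the large crock, second from below in the stack at the start; a disc 64 mm in diameter, 14 mm thick, with an 8 mm deep plug of 38 mm diameter under it that goes inside the crock while the disc rests on the crock's rim (about 5 mm play each way); 22 mm tall in all, 50 g; origin at the centre of the plug's underside, z up along its axis
- medium_lid: plain wooden round lid of the medium crock, third from below in the stack at the start; a disc 54 mm in diameter, 14 mm thick, with an 8 mm deep plug of 28 mm diameter under it that goes inside the crock while the disc rests on the crock's rim (about 5 mm play each way); 22 mm tall in all, 50 g; origin at the centre of the plug's underside, z up along its axis
- small_lid: plain wooden round lid of the small crock, top of the stack at the start; a disc 44 mm in diameter, 14 mm thick, with an 8 mm deep plug of 18 mm diameter under it that goes inside the crock while the disc rests on the crock's rim (about 5 mm play each way); 22 mm tall in all, 50 g; origin at the centre of the plug's underside, z up along its axis
- stick_glass_c: tumbler full of wooden stirrers, about 100 mm across and 152 mm tall, standing loose at the far right of the counter, a bystander; origin at the centre of its underside

How it is judged:
At the end, for the whole second after the job is handed in: Each lid is seated on its own vessel: centres within 10 mm, seated height within 4 mm, level within 0.08 rad, butter lid lengthwise within 0.25 rad; every vessel upright within 0.08 rad, within 40 mm of its start; all at rest (under 0.02 m/s) (horizontal distance between large_lid and large_crock below 0.01 m and z of large_lid in the frame of large_crock between 0.068 and 0.076 m and angle between each of large_lid, large_crock, medium_lid, medium_crock, small_lid, small_crock, butter_lid, butter_dish's own z axis and vertical below 0.08 rad and distance of each of large_crock, medium_crock, small_crock, butter_dish from where it was at the start of the episode below 0.04 m and linear speed of each of large_lid, large_crock, medium_lid, medium_crock, small_lid, small_crock, butter_lid, butter_dish below 0.02 m/s and horizontal distance between medium_lid and medium_crock below 0.01 m and z of medium_lid in the frame of medium_crock between 0.058 and 0.066 m and horizontal distance between small_lid and small_crock below 0.01 m and z of small_lid in the frame of small_crock between 0.048 and 0.056 m and horizontal distance between butter_lid and butter_dish below 0.01 m and z of butter_lid in the frame of butter_dish between 0.038 and 0.046 m and angle between the x axis of butter_lid and the x axis of butter_dish, either way round below 0.25 rad); the robot touches nothing.
It fails at once if a crock or the butter dish is tipped over (angle between any of large_crock, medium_crock, small_crock, butter_dish's own z axis and vertical above 0.6 rad).
It fails at once if the glass of stirrers is knocked over (angle between stick_glass_c's own z axis and vertical above 0.5 rad).
It also fails if it takes over 106 s, if anything falls off the work surface, if the arm or the gripper's body presses on something with over 40 N, if the wrist force passes 120 N, or if a joint passes its speed limit or range.

## Working session

There is one attempt and no reset: what is moved stays moved. The work goes in short steps, Python scripts to look and compute and a tool call to move; the robot and the scene stay as the last step left them, time stands still between calls to the robot, and variables do not carry over. Pictures are saved under pics/ and viewed, at most 14 in all, crops included, and the job is handed in when it is done.

Besides the shell and the picture viewer there is one more tool, called as name([rows], argument=value, ...), one row to a line, values as JSON. drive_tool: Moves the arm, as the interface text tells. Its arguments: {"type":"object","properties":{"rows":{"type":"array","items":{"type":"array","items":{"type":"number"}}},"grip":{"type":"number"},"newtons":{"type":"number"}},"required":["rows"]}

```bash
mkdir -p pics; ls
cat > h.py <<'E'
import numpy as np, cv2
from rig import get_state, eyes, order, manip
def grab(n,name=None):
    ci=eyes.camera_info(n); p,d=eyes.get_image(n)
    if name: cv2.imwrite(f'pics/{name}.png',p[:,:,::-1])
    K=np.array([[ci['fx'],0,ci['cx']],[0,ci['fy'],ci['cy']],[0,0,1.]])
    g=np.stack(np.meshgrid(np.arange(640.),np.arange(400.)),-1).reshape(-1,1,2)
    u=cv2.undistortPoints(g,K,np.array(ci['dist'])).reshape(400,640,2)
    C=np.dstack([u*d[...,None],d])
    W=(C-np.array(ci['t']))@np.array(ci['R'])
    W[d==0]=np.nan
    return p,d,W
E
python3 - <<'E'
from h import *
s=get_state(); print({k:np.round(v,3).tolist() for k,v in s.items()})
for n in('top','scene'):
    p,d,W=grab(n,n+'0'); np.save(n+'0.npy',W); np.save(n+'p.npy',p)
E
```

```text
pics
{'clock': 0.0, 'qpos': [-1.313, 0.277, 1.506, -0.0, 1.361, -0.121], 'qd': [0.001, 0.001, -0.0, -0.0, 0.001, -0.0], 'effort': [-0.002, -41.677, -24.58, -0.001, 0.011, -0.0], 'position': [0.212, -0.534, 0.252], 'ee_rot': [-0.001, 0.982, 0.188, -0.0], 'contact_force': [0.101, 0.301, -0.4], 'moment': [-0.037, -0.039, 0.022], 'gripper_force': 0.0, 'width': 0.086}
```

View pics/top0.png

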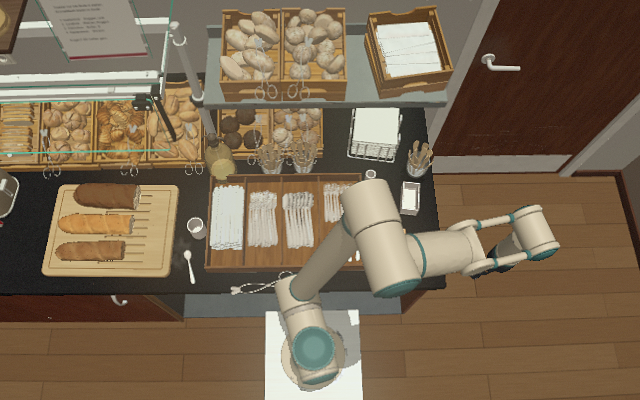

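View pics/scene0.png

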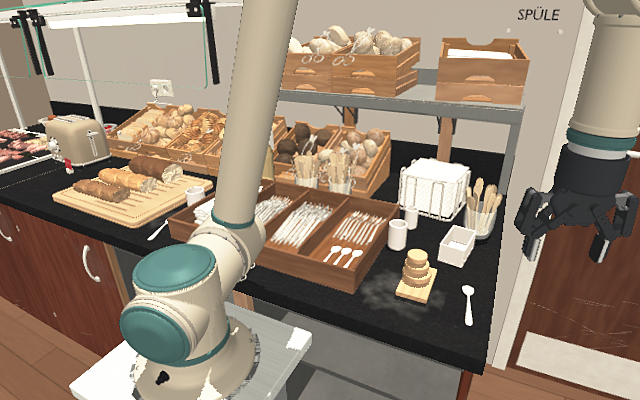

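The top view shows the butter dish near (410,197), a small crock near (370,177) and a white cup at (197,228), while the arm hides the rest. The scene view shows crocks at (397,235) and (411,217), the dish at (457,245), the lid stack at (416,278), and the glass at (480,210). I'll zoom in and measure.

Run:
```python
from h import *
p=np.load('scenep.npy'); W=np.load('scene0.npy'); T=np.load('top0.npy');tp=np.load('topp.npy')
a=cv2.resize(p[150:330,360:520],None,fx=3.3,fy=3.3,interpolation=cv2.INTER_CUBIC)
cv2.imwrite('pics/z.png',a[:,:,::-1])
def q(W,pts):
    for u,v in pts: print((u,v),W[v,u].round(3))
q(W,[(397,223),(397,240),(411,210),(411,220),(195,190),(457,232),(457,250),(445,230),(470,230),(416,252),(416,262),(416,275),(416,290),(480,215),(468,290)])
print('top');q(T,[(197,222),(197,230),(370,174),(410,185),(410,197),(404,197),(417,197),(420,160),(357,257)])
```

```text
(397, 223) [ 0.539 -0.212  0.057]
(397, 240) [ 0.498 -0.226  0.031]
(411, 210) [ 0.652 -0.222  0.045]
(411, 220) [ 0.622 -0.231  0.029]
(195, 190) [0.459 0.422 0.067]
(457, 232) [ 0.605 -0.361  0.031]
(457, 250) [ 0.494 -0.375  0.045]
(445, 230) [ 0.659 -0.324 -0.001]
(470, 230) [ 0.6   -0.392  0.048]
(416, 252) [ 0.378 -0.299  0.088]
(416, 262) [ 0.353 -0.307  0.08 ]
(416, 275) [ 0.358 -0.309  0.043]
(416, 290) [ 0.335 -0.317  0.021]
(480, 215) [ 0.635 -0.409  0.079]
(468, 290) [ 0.411 -0.419 -0.001]
top
(197, 222) [0.462 0.408 0.043]
(197, 230) [0.446 0.415 0.002]
(370, 174) [ 0.653 -0.229  0.02 ]
(410, 185) [ 0.606 -0.377  0.02 ]
(410, 197) [ 0.563 -0.376  0.004]
(404, 197) [ 0.561 -0.352  0.01 ]
(417, 197) [ 0.548 -0.394  0.039]
(420, 160) [ 0.685 -0.413  0.07 ]
(357, 257) [ 0.331 -0.163  0.012]
```

View pics/z.png

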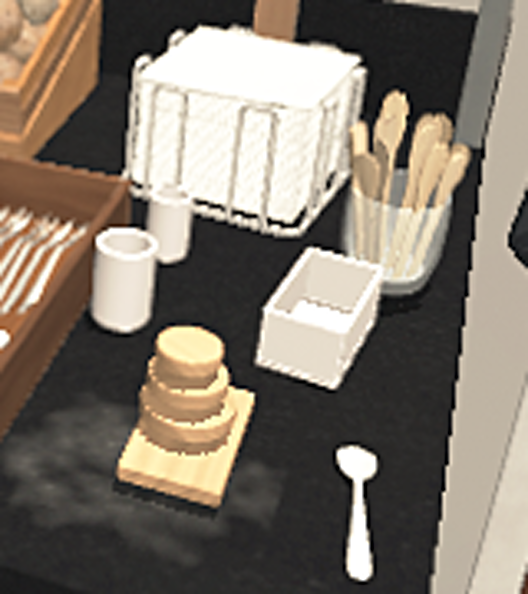

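```bash
cat >> h.py <<'E'
def to(x,y,z,yaw=None,frm=None):
    """units from current pose (or frm=(x,y,z,yaw)) to target; yaw = world angle of tool x"""
    s=get_state(); w,a,b,c=s['ee_rot']
    if frm is None: frm=[*s['position'],2*np.arctan2(b,a)]
    ps=frm[3]; d=np.array([x,y,z])-frm[:3]
    X=np.array([np.cos(ps),np.sin(ps),0]);Y=np.array([np.sin(ps),-np.cos(ps),0])
    t=0 if yaw is None else -(yaw-ps)
    print('pose',np.round(frm,4),'units',np.round([d@X/.025,d@Y/.025,-d[2]/.025,np.degrees(t)/6],2))
def circ(P):
    """least-squares circle of xy points with outlier trimming"""
    P=P[:,:2]
    for _ in range(6):
        A=np.c_[2*P,np.ones(len(P))]; s=np.linalg.lstsq(A,(P**2).sum(1),rcond=None)[0]
        r=np.sqrt(s[2]+s[0]**2+s[1]**2); e=abs(np.hypot(*(P-s[:2]).T)-r); k=e<max(2*np.median(e),.001)
        if k.sum()<8: break
        P=P[k]
    return s[:2].round(4),round(2*r,4),len(P)
E
python3 - <<'E'
from h import *
print(manip.finger_overhang)
to(.42,-.26,.42,0)
T=np.load('top0.npy');W=np.load('scene0.npy')
for nm,M in(('top',T),('scene',W)):
  for lab,x,y,zt in(('left',.45,.41,.08),('mid',.51,-.22,.07),('small',.645,-.226,.06)):
    m=(np.hypot(M[...,0]-x,M[...,1]-y)<.05)&(M[...,2]>.02)&(M[...,2]<.12)
    if m.sum()<20: print(nm,lab,m.sum());continue
    P=M[m]; h=np.percentile(P[:,2],95); print(nm,lab,len(P),'h',h.round(4),P[:,2].max().round(3),circ(P[P[:,2]>h-.008]))
E
```

```text
0.022
pose [ 0.2125 -0.5338  0.2525  0.3788] units [11.76 -7.11 -6.7   3.62]
top left 269 h 0.0831 0.087 (array([0.4366, 0.4059]), np.float64(0.0537), 48)
top mid 0
top small 95 h 0.064 0.067 (array([ 0.6317, -0.2094]), np.float64(0.0558), 12)
scene left 272 h 0.0776 0.079 (array([0.4382, 0.4041]), np.float64(0.053), 52)
scene mid 549 h 0.0693 0.071 (array([ 0.5166, -0.2139]), np.float64(0.0497), 71)
scene small 260 h 0.0606 0.064 (array([ 0.6295, -0.2134]), np.float64(0.0542), 45)
```

drive_tool([
  [0,0,-1,0],
  [0,0,-2.4,0],
  [1,-0.6,-3.8,0],
  [2.2,-1.3,-5,0],
  [3.5,-2,-6,0.4],
  [4.7,-2.7,-6.5,1],
  [5.9,-3.4,-6.8,1.6],
  [6.8,-4,-6.8,2.2],
])

```text
clock: 0.77
position: [0.3356, -0.3765, 0.426]
ee_rot: [0.002, 0.997, 0.073, 0.002]
contact_force: [-0.0, 0.4, 0.3]
width: 0.0855
gripper_force: 0.0
```

drive_tool([
  [0.8,-0.8,0,0.3],
  [1.9,-1.9,0,0.7],
  [3,-3,0,1.1],
  [3.7,-3.7,0,1.4],
  [4,-4,0,1.4],
  [4,-4,0,1.4],
  [4,-4,0,1.4],
  [4,-4,0,1.4],
])

```text
clock: 1.43
position: [0.4171, -0.2659, 0.423]
ee_rot: [0.0, 1.0, 0.0, -0.001]
contact_force: [-0.2, 0.1, 0.3]
width: 0.0855
gripper_force: 0.0
```

Run:
```python
from h import *
p,d,W=grab('wrist','w1'); np.save('w1.npy',W); np.save('w1p.npy',p)
print(get_state()['position'],get_state()['ee_rot'],eyes.camera_info('wrist')['R'])
for nm,z in(('small_lid',.088),('med_lid',.066),('lg_lid',.044),('butter',.022)):
    m=(abs(W[...,2]-z)<.005)&(np.hypot(W[...,0]-.36,W[...,1]+.305)<.09)
    vv,uu=np.nonzero(m)
    if m.sum(): print(nm,m.sum(),W[m].mean(0).round(4),uu.min(),uu.max(),vv.min(),vv.max())
```

```text
[ 0.41700554 -0.26605063  0.42305485] [ 2.73514826e-04  9.99999851e-01  1.20699199e-04 -4.57701196e-04] [[-1.31644959e-04 -9.99999968e-01  2.14478636e-04]
 [-9.60962888e-01  1.85847282e-04  2.76677238e-01]
 [-2.76677269e-01 -1.69682846e-04 -9.60962882e-01]]
small_lid 538 [ 0.3745 -0.304   0.0878] 331 357 179 204
med_lid 201 [ 0.3871 -0.3046  0.0655] 329 359 174 199
lg_lid 224 [ 0.3904 -0.3084  0.0435] 327 361 169 197
butter 1233 [ 0.3811 -0.3113  0.0219] 327 363 152 213
```

View pics/w1.png

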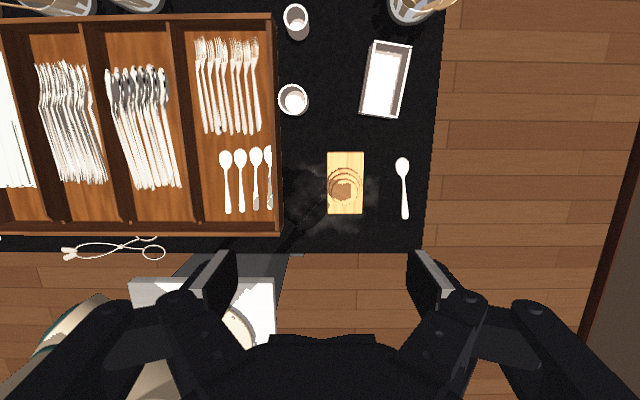

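The wrist view shows the stack at (345,183), the medium crock at (293,99), the small crock at (296,21) and the dish at (385,79). The tray's right edge is at column 278. Next I'll fit centres and angles.

```bash
cat >> h.py <<'E'
def outline(W,x,y,z,rad,tol=.005):
    """rim/top pixels near height z -> hull; returns circle fit by min enclosing & fitEllipse, and minAreaRect (m)"""
    m=(abs(W[...,2]-z)<tol)&(np.hypot(W[...,0]-x,W[...,1]-y)<rad)
    P=(W[m][:,:2]*1000).astype(np.float32); c,r=cv2.minEnclosingCircle(P)
    R=cv2.minAreaRect(P)
    print(' n',len(P),'z',W[m][:,2].mean().round(4),'circ',np.round(c,1),round(2*r,1),'hullfit',circ(cv2.convexHull(P)[:,0]/1000),'rect',np.round(R[0],1),np.round(R[1],1),round(R[2],1))
E
python3 - <<'E'
from h import *
W=np.load('w1.npy')
for n,a in dict(small_lid=(.375,-.304,.088,.04),med_lid=(.375,-.304,.066,.04),lg_lid=(.375,-.304,.044,.045),butter=(.375,-.31,.022,.09),medc=(.517,-.214,.07,.045),smc=(.632,-.21,.06,.045),dish=(.56,-.37,.05,.09)).items(): print(n);outline(W,*a)
# surroundings heights: tray edge, basket, glass
for nm,x0,x1,y0,y1 in(('tray',.3,.7,-.2,-.12),('back',.62,.9,-.33,-.15),('glass',.58,.8,-.52,-.36)):
    for src in('w1','top0','scene0'):
        M=np.load(src+'.npy'); m=(M[...,0]>x0)&(M[...,0]<x1)&(M[...,1]>y0)&(M[...,1]<y1)&(M[...,2]>.015)&(M[...,2]<.25)
        if nm=='back': m&=(np.hypot(M[...,0]-.632,M[...,1]+.21)>.035)
        if m.sum()>10:print(nm,src,m.sum(),np.percentile(M[m],[1,50,99],axis=0).round(3).tolist())
E
```

```text
small_lid
 n 538 z 0.0878 circ [ 373.7 -304.1] 43.6 hullfit (array([ 0.3737, -0.3041]), np.float64(0.0429), 26) rect [ 374.4 -304. ] [41.7 42.9] 2.1
med_lid
 n 201 z 0.0655 circ [ 373.9 -305.1] 53.7 hullfit (array([ 0.374 , -0.3054]), np.float64(0.0529), 22) rect [ 378.6 -305.4] [43.3 52.2] 2.9
lg_lid
 n 224 z 0.0435 circ [ 374.6 -307.5] 63.5 hullfit (array([ 0.3744, -0.3075]), np.float64(0.0627), 30) rect [ 379.9 -307.7] [61.9 50.7] 87.9
butter
 n 1233 z 0.0219 circ [ 374.  -309.4] 132.1 hullfit (array([ 0.374 , -0.3108]), np.float64(0.1299), 11) rect [ 374.2 -310.8] [116.5  67.5] 0.4
medc
 n 250 z 0.0695 circ [ 516. -205.] 78.7 hullfit (array([ 0.519 , -0.2057]), np.float64(0.0739), 8) rect [ 514.4 -214.5] [58.3 70.5] 87.4
smc
 n 537 z 0.0611 circ [ 629.8 -205.7] 82.1 hullfit (array([ 0.6292, -0.2039]), np.float64(0.0783), 11) rect [ 631.1 -208.2] [54.4 75.2] 26.0
dish
 n 694 z 0.0493 circ [ 569.6 -373.3] 160.5 hullfit (array([ 0.5705, -0.375 ]), np.float64(0.1576), 10) rect [ 571.1 -374.7] [ 63.8 155.1] 80.1
tray w1 3839 [[0.309, -0.191, 0.015], [0.539, -0.183, 0.041], [0.641, -0.121, 0.065]]
tray top0 164 [[0.318, -0.186, 0.015], [0.633, -0.15, 0.043], [0.64, -0.121, 0.071]]
tray scene0 1258 [[0.302, -0.199, 0.015], [0.487, -0.188, 0.042], [0.639, -0.121, 0.065]]
back w1 270 [[0.633, -0.245, 0.018], [0.635, -0.164, 0.058], [0.642, -0.15, 0.065]]
back top0 2195 [[0.634, -0.329, 0.019], [0.777, -0.244, 0.117], [0.884, -0.153, 0.128]]
back scene0 2788 [[0.635, -0.327, 0.017], [0.743, -0.248, 0.093], [0.893, -0.152, 0.119]]
glass w1 1433 [[0.583, -0.438, 0.017], [0.637, -0.396, 0.057], [0.671, -0.363, 0.145]]
glass top0 705 [[0.59, -0.445, 0.016], [0.672, -0.4, 0.078], [0.723, -0.362, 0.145]]
glass scene0 1645 [[0.596, -0.447, 0.017], [0.646, -0.403, 0.077], [0.722, -0.362, 0.145]]
```

Run:
```python
from h import *
W=np.load('w1.npy').copy(); p=np.load('w1p.npy').astype(int)
W2=W.copy(); W2[(p.max(2)-p.min(2)>35)|(p.min(2)<60)]=np.nan
for n,a in dict(medc=(.517,-.219,.07,.030),smc=(.633,-.219,.06,.026),dish=(.565,-.373,.05,.075)).items():
    print(n); outline(W2,*a); outline(W2,*a,tol=.0025)
m=(abs(W2[...,2]-.05)<.005)&(np.hypot(W2[...,0]-.565,W2[...,1]+.373)<.075)
P=W2[m]; print('extremes',P[P[:,0].argmin()],P[P[:,0].argmax()],P[P[:,1].argmin()],P[P[:,1].argmax()])
vv,uu=np.nonzero(m);print(uu.min(),uu.max(),vv.min(),vv.max())
cv2.imwrite('pics/w1z.png',cv2.resize(np.load('w1p.npy')[0:130,260:460],None,fx=4,fy=4)[:,:,::-1])
```

```text
medc
 n 235 z 0.0697 circ [ 519.4 -220.5] 47.2 hullfit (array([ 0.5196, -0.2205]), np.float64(0.0464), 28) rect [ 519.5 -220.6] [46.7 44.6] 89.5
 n 222 z 0.0699 circ [ 519.3 -220.2] 47.2 hullfit (array([ 0.5196, -0.2204]), np.float64(0.0462), 27) rect [ 519.5 -219.9] [45.5 44.6] 89.7
smc
 n 230 z 0.0594 circ [ 636.7 -227.3] 36.7 hullfit (array([ 0.6364, -0.2272]), np.float64(0.0358), 28) rect [ 636.4 -226.8] [36.2 34.3] 24.0
 n 197 z 0.0599 circ [ 636.7 -227.3] 36.7 hullfit (array([ 0.6365, -0.2271]), np.float64(0.0355), 25) rect [ 636.7 -226.5] [34.5 35.6] 88.8
dish
 n 590 z 0.0493 circ [ 565.4 -372.9] 149.2 hullfit (array([ 0.5661, -0.3752]), np.float64(0.1461), 11) rect [ 567.1 -373.5] [ 61.3 145. ] 81.7
 n 519 z 0.0497 circ [ 565.4 -372.9] 149.2 hullfit (array([ 0.5659, -0.3743]), np.float64(0.1465), 9) rect [ 566.9 -373.5] [ 61.2 144.7] 81.7
extremes [ 0.49313354 -0.38189487  0.05061819] [ 0.63788705 -0.39039577  0.05359174] [ 0.59783611 -0.40759769  0.04738884] [ 0.50568995 -0.33362341  0.04869904]
362 411 18 117
```

View pics/w1z.png

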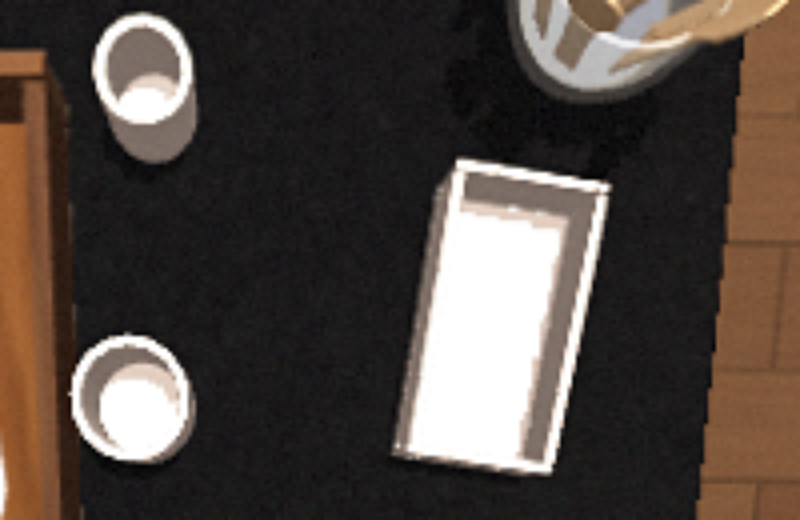

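The zoom shows the dish's rim corners at about (375,40), (412,46), (397,118), (359,114) in full-frame pixels. The medium crock stands right beside the tray edge. I'll intersect the corner rays with z=0.05 and check the space around the small crock.

```bash
cat >> h.py <<'E'
def ray(n,pts,z,ci=None):
    ci=ci or eyes.camera_info(n); K=np.array([[ci['fx'],0,ci['cx']],[0,ci['fy'],ci['cy']],[0,0,1.]])
    u=cv2.undistortPoints(np.array(pts,float).reshape(-1,1,2),K,np.array(ci['dist']))[:,0]
    R=np.array(ci['R']);o=-R.T@ci['t']; D=np.c_[u,np.ones(len(u))]@R
    return o+D*((z-o[2])/D[:,2])[:,None]
E
python3 - <<'E'
from h import *
P=ray('wrist',[(375,40),(412.5,46.2),(397.5,118),(358.7,113.5)],.05);print(P.round(4))
print('c',P.mean(0).round(4),'sides',[np.linalg.norm(P[i]-P[(i+1)%4]).round(4) for i in range(4)])
for a,b in((2,1),(3,0)): v=P[b]-P[a];print('long ang',np.degrees(np.arctan2(v[1],v[0])).round(1))
v=P[0]-P[1];print('short ang',np.degrees(np.arctan2(v[1],v[0])).round(1)-90)
for s in('top0','scene0'):
    M=np.load(s+'.npy')
    for y0,y1 in((-.27,-.235),(-.235,-.20),(-.2,-.17)):
        m=(M[...,0]>.66)&(M[...,0]<.85)&(M[...,1]>y0)&(M[...,1]<y1)&(M[...,2]>.03)&(M[...,2]<.2)
        print(s,y0,m.sum(),np.percentile(M[m],[1,5,50],axis=0).round(3).tolist() if m.sum() else '')
T=np.load('top0.npy');Q=np.load('scene0.npy')
for z in(.08,):
    for M in(T,Q): outline(M,.437,.405,.08,.034)
E
```

```text
[[ 0.6082 -0.3501  0.05  ]
 [ 0.5997 -0.4092  0.05  ]
 [ 0.4915 -0.3931  0.05  ]
 [ 0.4985 -0.3284  0.05  ]]
c [ 0.5495 -0.3702  0.05  ] sides [np.float64(0.0597), np.float64(0.1094), np.float64(0.0651), np.float64(0.1118)]
long ang -8.5
long ang -11.2
short ang -8.099999999999994
top0 -0.27 368 [[0.716, -0.269, 0.033], [0.72, -0.268, 0.046], [0.764, -0.254, 0.117]]
top0 -0.235 357 [[0.726, -0.235, 0.034], [0.73, -0.233, 0.043], [0.769, -0.218, 0.117]]
top0 -0.2 295 [[0.728, -0.199, 0.036], [0.733, -0.199, 0.045], [0.772, -0.185, 0.116]]
scene0 -0.27 460 [[0.716, -0.27, 0.031], [0.718, -0.268, 0.036], [0.739, -0.253, 0.096]]
scene0 -0.235 434 [[0.724, -0.234, 0.031], [0.727, -0.233, 0.036], [0.743, -0.218, 0.095]]
scene0 -0.2 352 [[0.729, -0.2, 0.031], [0.73, -0.199, 0.036], [0.748, -0.185, 0.093]]
 n 57 z 0.0794 circ [437.  406.7] 58.7 hullfit (array([0.4368, 0.406 ]), np.float64(0.0563), 17) rect [436.9 406.4] [55.5 54.6] 13.7
 n 44 z 0.077 circ [437.9 406.1] 59.3 hullfit (array([0.4386, 0.4048]), np.float64(0.056), 10) rect [438.2 404.2] [54.3 53.9] 89.9
```

drive_tool([
  [-0.2,0.2,0.6,-1],
  [-0.5,0.5,1.6,-2],
  [-0.9,0.8,2.8,-3],
  [-1.3,1.1,4,-4],
  [-1.6,1.4,5.2,-5],
  [-1.7,1.5,6.2,-6],
  [-1.7,1.5,6.8,-7],
  [-1.7,1.5,7,-8],
])

```text
clock: 2.15
position: [0.3727, -0.3026, 0.2452]
ee_rot: [-0.003, 0.913, 0.409, -0.001]
contact_force: [-0.8, 0.1, -0.4]
width: 0.0857
gripper_force: 0.0
```

drive_tool([
  [0,0,0.2,-1],
  [0,0,0.6,-2],
  [0,0,1.2,-3],
  [0,0,2,-4],
  [0,0,2.8,-5],
  [0,0,3.5,-6],
  [0,0,3.8,-7],
  [0,0,3.8,-7],
])

```text
clock: 2.82
position: [0.3733, -0.3025, 0.1513]
ee_rot: [-0.002, 0.707, 0.708, -0.0]
contact_force: [0.1, -0.4, -0.1]
width: 0.086
gripper_force: 0.0
```

Run:
```python
from h import *
print(get_state()['qpos']);to(.3737,-.3043,.092,np.pi/2)
```

```text
[-8.25566003e-01  2.21513637e-01  1.85653796e+00 -6.17010303e-04
  1.06820472e+00 -8.26650555e-01]
pose [ 0.3733 -0.3025  0.1513  1.5722] units [-0.07  0.02  2.37  0.01]
```

drive_tool([
  [-0.1,0,0.4,0],
  [-0.1,0,1,0],
  [-0.1,0,1.6,0],
  [-0.1,0,2.1,0],
  [-0.1,0,2.4,0],
  [-0.1,0,2.4,0],
  [-0.1,0,2.4,0],
  [-0.1,0,2.4,0],
])

```text
clock: 3.48
position: [0.3757, -0.3057, 0.094]
ee_rot: [0.001, 0.707, 0.707, -0.0]
contact_force: [-0.5, -0.0, -0.4]
width: 0.0852
gripper_force: 0.0
```

drive_tool([
  [0,0,0,0],
  [0,0,0,0],
  [0,0,0,0],
  [0,0,0,0],
  [0,0,0,0],
  [0,0,0,0],
  [0,0,0,0],
  [0,0,0,0],
], grip=30, newtons=30)

```text
clock: 4.15
position: [0.3753, -0.3051, 0.0939]
ee_rot: [0.0, 0.706, 0.708, -0.0]
contact_force: [-1.7, 0.5, 6.6]
width: 0.0425
gripper_force: 30.1
```

Run:
```python
from h import *
s=get_state();print(s['position'],s['width'],s['gripper_force'],s['contact_force'])
p,d,W=grab('scene','s2')
cv2.imwrite('pics/s2z.png',cv2.resize(p[190:330,340:520],None,fx=4,fy=4)[:,:,::-1])
```

```text
[ 0.37529432 -0.30513378  0.09387034] 0.04250421074317307 30.09725217707455 [-1.72084263  0.47765323  6.59853896]
```

View pics/s2z.png

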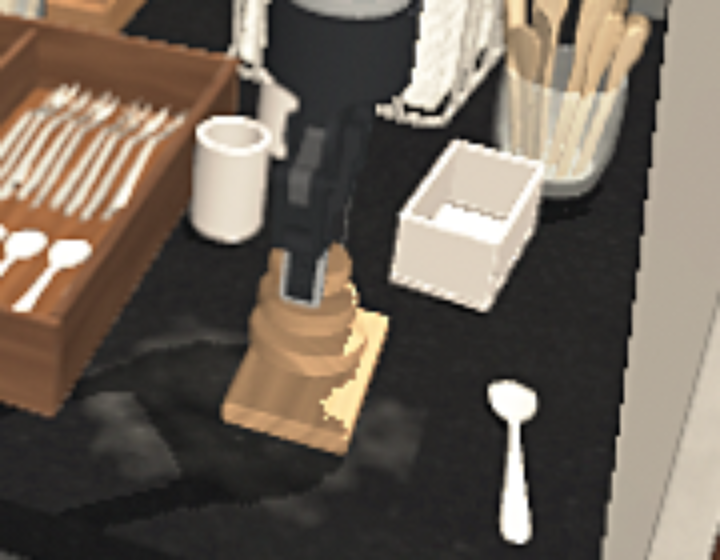

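The fingers hold the small lid at a width of 42.5 mm, and the stack is otherwise undisturbed. I'll lift it and carry it to the small crock.

drive_tool([
  [0,0,-0.2,0],
  [0,0,-0.6,0],
  [0,0,-1.4,0],
  [0,0,-2.4,0],
  [0.1,0.3,-3.4,0],
  [0.3,0.9,-4.3,0],
  [0.6,1.9,-4.8,0],
  [0.9,3,-5,0],
])

```text
clock: 4.87
position: [0.4514, -0.2827, 0.2212]
ee_rot: [0.002, 0.707, 0.707, 0.0]
contact_force: [0.4, -0.8, 0.1]
width: 0.0425
gripper_force: 30.6
```

drive_tool([
  [0.3,1,0,0],
  [0.7,2.2,0,0],
  [1.1,3.5,0,0],
  [1.5,4.8,0,0],
  [1.9,6,0,0],
  [2.1,6.9,0,0],
  [2.2,7.4,0,0],
  [2.2,7.5,0,0],
])

```text
clock: 5.53
position: [0.6401, -0.2257, 0.2172]
ee_rot: [-0.0, 0.706, 0.708, 0.001]
contact_force: [0.1, -0.1, -0.2]
width: 0.0422
gripper_force: 30.6
```

Run:
```python
from h import *
s=get_state();print(s['width'],s['gripper_force'],s['qd'].round(3) if hasattr(s['qd'],'round') else s['qd'])
to(.637,-.228,.082,np.pi/2)
p,d,W=grab('wrist','w3'); q=p.astype(int)
W2=W.copy(); W2[(q.max(2)-q.min(2)>35)|(q.min(2)<60)]=np.nan
try: outline(W2,.637,-.227,.06,.03)
except Exception as e: print(e)
try: outline(W2,.52,-.22,.07,.035)
except Exception as e: print(e)
```

```text
0.042241970629603796 30.625005676411092 [-0.007  0.012 -0.023 -0.029  0.051  0.005]
pose [ 0.6401 -0.2257  0.2172  1.5747] units [-0.09 -0.12  5.41  0.04]
 n 427 z 0.0595 circ [ 636.7 -227.7] 36.7 hullfit (array([ 0.6368, -0.2276]), np.float64(0.0361), 36) rect [ 637.  -227.8] [36.3 35.2] 89.4
 n 677 z 0.0691 circ [ 519.8 -220.7] 46.7 hullfit (array([ 0.5198, -0.2206]), np.float64(0.046), 42) rect [ 519.9 -220.6] [46.3 45.4] 80.1
```

View pics/w3.png

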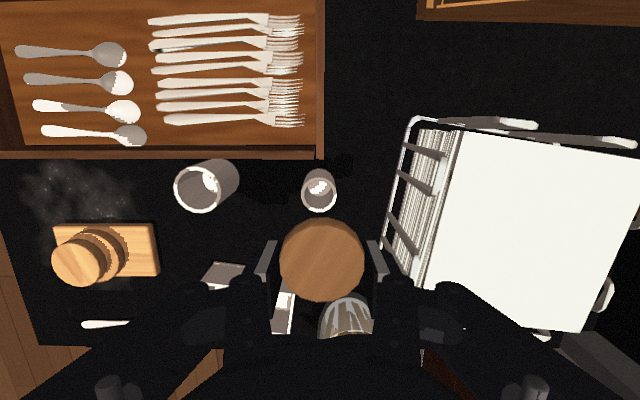

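The lid is held level at (322,260), with the small crock below at (319,190). The basket is clear on the right. The crock centre re-measures at (0.637,-0.2277), so I'll descend.

drive_tool([
  [0,-0.1,0.5,0],
  [-0.1,-0.1,1.3,0],
  [-0.1,-0.1,2.3,0],
  [-0.1,-0.1,3.3,0],
  [-0.1,-0.1,4.2,0],
  [-0.1,-0.1,4.7,0],
  [-0.1,-0.1,4.8,0],
  [-0.1,-0.1,4.8,0],
])

```text
clock: 6.25
position: [0.6335, -0.2296, 0.0975]
ee_rot: [-0.001, 0.707, 0.707, -0.001]
contact_force: [-0.0, -0.1, 0.2]
width: 0.0424
gripper_force: 30.6
```

Run:
```python
from h import *
s=get_state();print(s['contact_force'],s['width']);to(.637,-.228,.080,np.pi/2)
p,d,W=grab('wrist','w4')
z=s['position'][2]-.006
m=(np.hypot(W[...,0]-.637,W[...,1]+.228)<.04)&(abs(W[...,2]-z)<.012)&(p.astype(int)[...,0]-p[...,2]>25)
Q=W[m];print(m.sum(),Q[:,2].mean(),circ(cv2.convexHull((Q[:,:2]*1000).astype(np.float32))[:,0]/1000))
```

```text
[-0.00922248 -0.1344826   0.19079708] 0.04244171315180123
pose [ 0.6335 -0.2296  0.0975  1.5717] units [0.06 0.14 0.7  0.01]
5685 0.0908140067140525 (array([ 0.6331, -0.2283]), np.float64(0.0432), 31)
```

drive_tool([
  [0,0.15,0,0],
  [0,0.15,0.1,0],
  [0,0.15,0.25,0],
  [0,0.15,0.4,0],
  [0,0.15,0.55,0],
  [0,0.15,0.65,0],
  [0,0.15,0.65,0],
  [0,0.15,0.65,0],
])

```text
clock: 6.97
position: [0.6387, -0.2293, 0.0817]
ee_rot: [-0.0, 0.706, 0.708, -0.0]
contact_force: [0.2, 0.2, -0.5]
width: 0.0422
gripper_force: 30.6
```

drive_tool([
  [0,0,0,0],
  [0,0,0,0],
  [0,0,0,0],
  [0,0,0,0],
  [0,0,0,0],
  [0,0,0,0],
  [0,0,0,0],
  [0,0,0,0],
], grip=62)

```text
clock: 7.63
position: [0.6389, -0.2294, 0.0821]
ee_rot: [0.0, 0.706, 0.708, -0.0]
contact_force: [-0.4, -0.3, 0.5]
width: 0.0623
gripper_force: 0.0
```

drive_tool([
  [0,0,-0.2,0],
  [0,0,-0.6,0],
  [0,0,-1.2,0],
  [0,0,-2,0],
  [0,0,-3,0],
  [0,0,-4,0],
  [0,0,-5,0],
  [0,0,-5.6,0],
])

```text
clock: 8.3
position: [0.6399, -0.2299, 0.2266]
ee_rot: [0.003, 0.706, 0.708, 0.001]
contact_force: [-0.2, -0.4, 0.6]
width: 0.0621
gripper_force: 0.0
```

Run:
```python
from h import *
p,d,W=grab('wrist','w5')
outline(W,.637,-.228,.074,.04)
to(.374,-.3052,.16,np.pi/2)
for a in((.374,-.305,.066,.04),(.3745,-.3075,.044,.045),(.374,-.311,.022,.09)):
    outline(W,*a)
```

```text
n 1472 z 0.0739 circ [ 638.4 -228.7] 43.9 hullfit (array([ 0.6385, -0.2286]), np.float64(0.0431), 33) rect [ 638.5 -228.2] [42.8 42.3] 0.5
pose [ 0.6411 -0.2304  0.2293  1.5727] units [ -2.97 -10.69   2.77   0.02]
 n 1706 z 0.0654 circ [ 374.6 -305.5] 55.7 hullfit (array([ 0.375, -0.305]), np.float64(0.0537), 25) rect [ 375.1 -304.3] [54.5 52.2] 2.3
 n 819 z 0.0431 circ [ 376.3 -306.7] 64.3 hullfit (array([ 0.376 , -0.3066]), np.float64(0.0632), 29) rect [ 384.8 -303.6] [44.9 63.8] 21.1
 n 2211 z 0.0213 circ [ 374.1 -309.6] 133.8 hullfit (array([ 0.3756, -0.3057]), np.float64(0.1249), 10) rect [ 374.2 -308.9] [ 67.9 119.5] 89.5
```

Small lid is seated: top at z 73.9 mm, 1.5 mm off centre. Next, the medium lid.

drive_tool([
  [-0.3,-1,0,0],
  [-0.7,-2.4,0,0],
  [-1.1,-3.9,0,0],
  [-1.5,-5.4,0,0],
  [-1.9,-6.9,0,0],
  [-2.3,-8.3,0.3,0],
  [-2.7,-9.6,0.8,0],
  [-3,-10.5,1.3,0],
], grip=85)

```text
clock: 9.02
position: [0.3737, -0.3049, 0.1898]
ee_rot: [0.0, 0.707, 0.708, -0.001]
contact_force: [0.1, 0.0, 0.3]
width: 0.085
gripper_force: 0.0
```

drive_tool([
  [0,-0.1,0.4,0],
  [0,-0.1,1,0],
  [0,-0.1,1.5,0],
  [0,-0.1,2,0],
  [0,-0.1,2.4,0],
  [0,-0.1,2.6,0],
  [0,-0.1,2.6,0],
  [0,-0.1,2.6,0],
])

```text
clock: 9.68
position: [0.3741, -0.3049, 0.1247]
ee_rot: [0.0, 0.706, 0.708, -0.0]
contact_force: [0.3, -0.6, 0.0]
width: 0.085
gripper_force: 0.0
```

Run:
```python
from h import *
to(.3748,-.3052,.0732,np.pi/2)
```

```text
pose [ 0.3741 -0.3049  0.1247  1.5726] units [-0.01  0.03  2.06  0.02]
```

drive_tool([
  [0,0,0.3,0],
  [0,0,0.8,0],
  [0,0,1.4,0],
  [0,0,1.8,0],
  [0,0,2,0],
  [0,0,2.05,0],
  [0,0,2.05,0],
  [0,0,2.05,0],
])

```text
clock: 10.35
position: [0.3745, -0.3053, 0.0739]
ee_rot: [0.001, 0.706, 0.708, -0.0]
contact_force: [0.7, -0.3, 0.4]
width: 0.0845
gripper_force: 0.0
```

drive_tool([
  [0,0,0,0],
  [0,0,0,0],
  [0,0,0,0],
  [0,0,0,0],
  [0,0,0,0],
  [0,0,0,0],
  [0,0,0,0],
  [0,0,0,0],
], grip=40)

```text
clock: 11.02
position: [0.3744, -0.3052, 0.0743]
ee_rot: [0.001, 0.706, 0.708, -0.0]
contact_force: [-0.4, 1.1, 5.6]
width: 0.0522
gripper_force: 30.5
```

drive_tool([
  [0,0,-0.2,0],
  [0,0,-0.6,0],
  [0,0,-1.3,0],
  [0.1,0.1,-2.2,0],
  [0.4,0.6,-3.2,0],
  [0.8,1.4,-4,0],
  [1.3,2.4,-4.5,0],
  [1.8,3.4,-4.7,0],
])

```text
clock: 11.68
position: [0.4606, -0.2601, 0.1939]
ee_rot: [0.003, 0.707, 0.707, 0.0]
contact_force: [0.9, -0.9, -1.4]
width: 0.0519
gripper_force: 31.6
```

Run:
```python
from h import *
print(get_state()['width'],get_state()['gripper_force']);to(.5198,-.2208,.10,np.pi/2)
```

```text
0.051856905184239126 31.551304953172803
pose [ 0.4606 -0.2601  0.1939  1.5715] units [1.57 2.37 3.76 0.01]
```

drive_tool([
  [0.4,0.6,0,0],
  [0.9,1.3,0,0],
  [1.3,2,0,0],
  [1.5,2.4,0.5,0],
  [1.6,2.4,1.3,0],
  [1.6,2.4,2.3,0],
  [1.6,2.4,3.1,0],
  [1.6,2.4,3.4,0],
])

```text
clock: 12.35
position: [0.5164, -0.2185, 0.1021]
ee_rot: [-0.003, 0.706, 0.708, -0.001]
contact_force: [0.3, 1.0, -0.7]
width: 0.0523
gripper_force: 31.6
```

```bash
cat >> h.py <<'E'
def held(x,y,rad=.04,name=None):
    s=get_state(); z=s['position'][2]-.007; p,d,W=grab('wrist',name); p=p.astype(int)
    m=(np.hypot(W[...,0]-x,W[...,1]-y)<rad)&(abs(W[...,2]-z)<.012)&(p[...,0]-p[...,2]>25)
    Q=W[m]; print('held',m.sum(),'top z',np.median(Q[:,2]).round(4),circ(cv2.convexHull((Q[:,:2]*1000).astype(np.float32))[:,0]/1000))
E
python3 - <<'E'
from h import *
held(.52,-.22);to(.5198,-.2208,.0928,np.pi/2)
E
```

```text
held 8164 top z 0.0936 (array([ 0.516 , -0.2182]), np.float64(0.0531), 51)
pose [ 0.5164 -0.2185  0.102   1.5726] units [-0.09  0.14  0.37  0.02]
```

drive_tool([
  [-0.1,0.15,0,0],
  [-0.1,0.15,0,0],
  [-0.1,0.15,0.1,0],
  [-0.1,0.15,0.2,0],
  [-0.1,0.15,0.3,0],
  [-0.1,0.15,0.36,0],
  [-0.1,0.15,0.36,0],
  [-0.1,0.15,0.36,0],
])

```text
clock: 13.07
position: [0.5226, -0.2221, 0.0968]
ee_rot: [0.0, 0.706, 0.708, -0.0]
contact_force: [0.1, 0.2, 0.4]
width: 0.0518
gripper_force: 31.6
```

drive_tool([
  [0,0,0,0],
  [0,0,0,0],
  [0,0,0,0],
  [0,0,0,0],
  [0,0,0,0],
  [0,0,0,0],
  [0,0,0,0],
  [0,0,0,0],
], grip=72)

```text
clock: 13.73
position: [0.5227, -0.2221, 0.0968]
ee_rot: [0.0, 0.706, 0.708, -0.0]
contact_force: [-0.2, 0.1, 0.2]
width: 0.0723
gripper_force: 0.0
```

drive_tool([
  [0,0,-0.2,0],
  [0,0,-0.6,0],
  [0,0,-1.2,0],
  [0,0,-2,0],
  [0,0,-3,0],
  [0,0,-4,0],
  [0,0,-4.8,0],
  [0,0,-5.2,0],
], grip=78)

```text
clock: 14.4
position: [0.5239, -0.2228, 0.2309]
ee_rot: [0.003, 0.706, 0.708, 0.001]
contact_force: [0.2, 0.2, 0.1]
width: 0.0779
gripper_force: 0.0
```

Run:
```python
from h import *
p,d,W=grab('wrist','w6')
outline(W,.52,-.221,.084,.04)
to(.3755,-.307,.12,np.pi/2)
for a in((.3745,-.3075,.044,.045),(.374,-.311,.022,.09)):
    outline(W,*a)
```

```text
n 2304 z 0.0839 circ [ 522.4 -222.5] 53.8 hullfit (array([ 0.5224, -0.2223]), np.float64(0.0531), 37) rect [ 522.  -222.3] [52.6 52.9] 1.3
pose [ 0.5243 -0.2231  0.2316  1.5726] units [-3.35 -5.96  4.46  0.02]
 n 1782 z 0.0435 circ [ 375.  -306.6] 64.4 hullfit (array([ 0.3751, -0.3067]), np.float64(0.0634), 29) rect [ 371.7 -302.7] [63.7 52.1] 42.4
 n 1929 z 0.0213 circ [ 374.4 -309.1] 132.5 hullfit (array([ 0.374 , -0.3121]), np.float64(0.1284), 10) rect [ 374.  -309.4] [118.6  68.3] 1.1
```

Medium lid is seated (top 83.9 mm, about 3 mm off). Next, the large lid.

drive_tool([
  [-0.5,-0.9,0.2,0],
  [-1.1,-2,0.7,0],
  [-1.8,-3.2,1.4,0],
  [-2.4,-4.3,2.2,0],
  [-2.9,-5.2,3,0],
  [-3.2,-5.8,3.6,0],
  [-3.3,-5.9,4,0],
  [-3.3,-5.9,4.2,0],
], grip=85)

```text
clock: 15.12
position: [0.373, -0.3043, 0.1198]
ee_rot: [-0.002, 0.707, 0.707, -0.0]
contact_force: [0.1, -0.2, 0.7]
width: 0.085
gripper_force: 0.0
```

Run:
```python
from h import *
to(.375,-.3068,.052,np.pi/2); print(get_state()['qd'])
```

```text
pose [ 0.373  -0.3043  0.1198  1.5703] units [-0.1   0.08  2.71 -0.  ]
[ 0.03068847  0.06395895  0.03860473  0.01690138 -0.13898609  0.01374474]
```

drive_tool([
  [-0.05,0.05,0.2,0],
  [-0.05,0.05,0.7,0],
  [-0.05,0.05,1.3,0],
  [-0.05,0.05,1.9,0],
  [-0.05,0.05,2.4,0],
  [-0.05,0.05,2.6,0],
  [-0.05,0.05,2.6,0],
  [-0.05,0.05,2.6,0],
])

```text
clock: 15.78
position: [0.3773, -0.3062, 0.057]
ee_rot: [0.0, 0.706, 0.708, 0.0]
contact_force: [-0.5, -0.4, -0.4]
width: 0.0851
gripper_force: 0.0
```

Run:
```python
from h import *
to(.375,-.3068,.052,np.pi/2)
```

```text
pose [ 0.3773 -0.3062  0.057   1.5733] units [-0.02 -0.09  0.2   0.02]
```

drive_tool([
  [0,-0.1,0.1,0],
  [0,-0.1,0.2,0],
  [0,-0.1,0.2,0],
  [0,-0.1,0.2,0],
  [0,-0.1,0.2,0],
  [0,-0.1,0.2,0],
  [0,-0.1,0.2,0],
  [0,-0.1,0.2,0],
])

```text
clock: 16.45
position: [0.3741, -0.3062, 0.0519]
ee_rot: [0.0, 0.706, 0.708, -0.0]
contact_force: [-0.3, 0.3, -0.7]
width: 0.085
gripper_force: 0.0
```

drive_tool([
  [0,0,0,0],
  [0,0,0,0],
  [0,0,0,0],
  [0,0,0,0],
  [0,0,0,0],
  [0,0,0,0],
  [0,0,0,0],
  [0,0,0,0],
], grip=50)

```text
clock: 17.12
position: [0.3741, -0.3062, 0.0524]
ee_rot: [0.0, 0.706, 0.708, -0.0]
contact_force: [-0.3, 1.2, 4.4]
width: 0.062
gripper_force: 31.8
```

drive_tool([
  [0,0,-0.2,0],
  [0,0,-0.6,0],
  [0,0,-1.3,0],
  [0,0,-2.3,0],
  [0,0,-3.6,0],
  [0,0,-5,0],
  [0,0,-6.2,0],
  [0,0,-7,0],
])

```text
clock: 17.78
position: [0.3747, -0.3068, 0.2302]
ee_rot: [0.002, 0.706, 0.708, -0.0]
contact_force: [-0.1, 0.1, -1.2]
width: 0.0619
gripper_force: 33.0
```

Run:
```python
from h import *
print(get_state()['width'],get_state()['gripper_force']);to(.437,.406,.25,np.pi/2)
p,d,W=grab('scene'); t,_,T=grab('top')
cv2.imwrite('pics/s7.png',cv2.resize(np.hstack([p[100:290,0:320],t[100:290,0:320]]),None,fx=1.25,fy=1.25)[:,:,::-1])
T=np.load('top0.npy');S=np.load('scene0.npy')
for M in(T,S):
  for y0,y1 in((0,.2),(.2,.35),(.35,.5),(.5,.7)):
    m=(M[...,2]>.12)&(M[...,1]>y0)&(M[...,1]<y1)&(M[...,0]>.3)
    print(y0,m.sum(),np.percentile(M[m],[1,5],axis=0).round(2).tolist() if m.sum() else '')
```

```text
0.061915253262579906 32.953403843566775
pose [ 0.3747 -0.3068  0.2302  1.5726] units [ 2.851e+01  2.540e+00 -7.900e-01  2.000e-02]
0 7960 [[0.66, 0.0, 0.12], [0.72, 0.01, 0.13]]
0.2 5664 [[0.64, 0.2, 0.12], [0.66, 0.21, 0.13]]
0.35 8907 [[0.59, 0.35, 0.12], [0.6, 0.36, 0.14]]
0.5 8848 [[0.6, 0.5, 0.12], [0.62, 0.51, 0.13]]
0 8815 [[0.64, 0.0, 0.12], [0.71, 0.01, 0.13]]
0.2 4027 [[0.68, 0.2, 0.12], [0.77, 0.21, 0.13]]
0.35 2457 [[0.59, 0.35, 0.12], [0.59, 0.36, 0.14]]
0.5 1867 [[0.6, 0.51, 0.12], [0.61, 0.53, 0.13]]
```

View pics/s7.png

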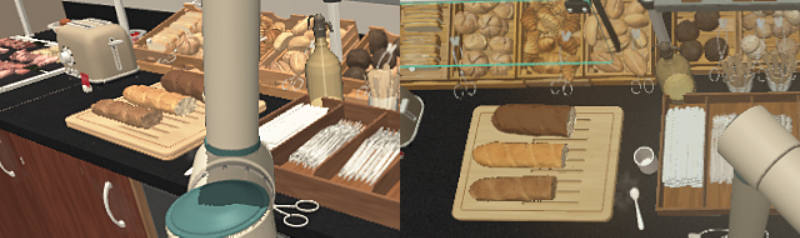

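The left crock stands at about (645,160) in the montage, right of the bread board. The glass guard only begins at x≥0.59, so the straight path is clear. Now the large lid goes over.

drive_tool([
  [0.4,0,0,0],
  [1.2,0.1,0,0],
  [2.4,0.2,0,0],
  [3.8,0.3,0,0],
  [5.2,0.4,0,0],
  [6.6,0.5,0,0],
  [8,0.6,0,0],
  [9.4,0.8,0,0],
])

```text
clock: 18.55
position: [0.3912, -0.0684, 0.2248]
ee_rot: [-0.002, 0.707, 0.707, -0.001]
contact_force: [1.1, 0.1, 0.3]
width: 0.0619
gripper_force: 32.9
```

drive_tool([
  [1.4,0.1,0,0],
  [2.8,0.2,0,0],
  [4.2,0.3,0,0],
  [5.6,0.5,0,0],
  [7,0.6,0,0],
  [8.4,0.7,0,0],
  [9.8,0.8,0,0],
  [11.2,1,0,0],
])

```text
clock: 19.22
position: [0.4153, 0.2106, 0.2246]
ee_rot: [-0.001, 0.706, 0.708, -0.002]
contact_force: [0.6, -0.9, 0.1]
width: 0.0618
gripper_force: 32.9
```

drive_tool([
  [1.3,0.1,0,0],
  [2.5,0.2,0,0],
  [3.4,0.3,0,0],
  [3.9,0.4,0,0],
  [4,0.4,0,0],
  [4,0.4,0,0],
  [4,0.4,0,0],
  [4,0.4,0,0],
])

```text
clock: 19.88
position: [0.4275, 0.3075, 0.2264]
ee_rot: [0.0, 0.707, 0.707, -0.001]
contact_force: [0.7, 0.2, -1.2]
width: 0.0619
gripper_force: 32.9
```

Run:
```python
from h import *
s=get_state();print(s['width'],s['gripper_force']);to(.437,.406,.125,np.pi/2)
p,d,W=grab('wrist','w8'); q=p.astype(int)
W2=W.copy(); W2[(q.max(2)-q.min(2)>35)|(q.min(2)<60)]=np.nan
outline(W2,.437,.406,.08,.036)
held(*s['position'][:2])
```

```text
0.061946816366015456 32.94064491055906
pose [0.4275 0.3075 0.2264 1.5714] units [3.94 0.38 4.06 0.01]
 n 961 z 0.0796 circ [439.5 404.3] 57.3 hullfit (array([0.4396, 0.4042]), np.float64(0.0566), 40) rect [439.8 403.7] [56.1 56.2] 88.3
held 11289 top z 0.2181 (array([0.4271, 0.3066]), np.float64(0.0632), 28)
```

View pics/w8.png

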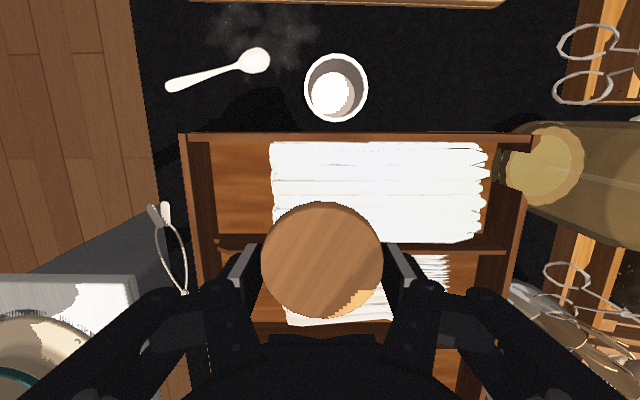

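The lid is held level at (322,259) and the large crock's rim is at (336,88), centre (0.4396,0.4042), with free counter round it.

drive_tool([
  [0.5,0.1,0,0],
  [1.4,0.2,0,0],
  [2.5,0.3,0.3,0],
  [3.4,0.4,1,0],
  [3.8,0.5,2,0],
  [3.9,0.5,3.1,0],
  [3.9,0.5,4,0],
  [3.9,0.5,4.3,0],
])

```text
clock: 20.65
position: [0.4386, 0.4059, 0.1156]
ee_rot: [-0.001, 0.706, 0.708, -0.003]
contact_force: [0.0, -1.3, 0.0]
width: 0.0616
gripper_force: 33.1
```

Run:
```python
from h import *
held(.44,.405);to(.44,.405,.102,np.pi/2)
```

```text
held 11298 top z 0.107 (array([0.4383, 0.4049]), np.float64(0.0632), 41)
pose [0.4387 0.4056 0.1157 1.5724] units [-0.03  0.05  0.55  0.01]
```

drive_tool([
  [0,0.05,0.1,0],
  [0,0.05,0.2,0],
  [0,0.05,0.35,0],
  [0,0.05,0.5,0],
  [0,0.05,0.55,0],
  [0,0.05,0.55,0],
  [0,0.05,0.55,0],
  [0,0.05,0.55,0],
])

```text
clock: 21.37
position: [0.4416, 0.4065, 0.1058]
ee_rot: [0.0, 0.706, 0.708, 0.0]
contact_force: [0.6, -0.2, -1.3]
width: 0.0622
gripper_force: 33.1
```

drive_tool([
  [0,0,0,0],
  [0,0,0,0],
  [0,0,0,0],
  [0,0,0,0],
  [0,0,0,0],
  [0,0,0,0],
  [0,0,0,0],
  [0,0,0,0],
], grip=82)

```text
clock: 22.03
position: [0.4415, 0.4065, 0.1055]
ee_rot: [0.0, 0.706, 0.708, -0.0]
contact_force: [0.2, -0.8, 0.3]
width: 0.0818
gripper_force: 0.0
```

drive_tool([
  [0,0,-0.2,0],
  [0,0,-0.6,0],
  [0,0,-1.2,0],
  [0,0,-2,0],
  [0,0,-3,0],
  [0,0,-4,0],
  [0,0,-4.8,0],
  [0,0,-5,0],
], grip=85)

```text
clock: 22.7
position: [0.4431, 0.4077, 0.2356]
ee_rot: [0.001, 0.706, 0.708, 0.004]
contact_force: [0.7, -0.1, 0.6]
width: 0.0851
gripper_force: 0.0
```

Run:
```python
from h import *
p,d,W=grab('wrist','w9')
outline(W,.44,.405,.094,.05)
to(.374,-.3105,.2,np.pi/2)
```

```text
n 3321 z 0.094 circ [441.4 405.2] 63.7 hullfit (array([0.4414, 0.4054]), np.float64(0.063), 42) rect [441.2 405.4] [62.8 62.3] 34.2
pose [0.4429 0.4075 0.2346 1.5726] units [-2.872e+01 -2.810e+00  1.380e+00  2.000e-02]
```

Large lid is seated (94.0 mm, about 2 mm off). Back for the butter lid, turning the tool to yaw 0.

drive_tool([
  [-0.5,0,0,0],
  [-1.5,-0.1,0,0],
  [-2.9,-0.2,0,0],
  [-4.3,-0.4,0,0],
  [-5.8,-0.5,0,0],
  [-7.3,-0.6,0,0],
  [-8.8,-0.8,0,0],
  [-10.2,-1,0,0],
])

```text
clock: 23.42
position: [0.4147, 0.1486, 0.2286]
ee_rot: [-0.001, 0.706, 0.708, -0.002]
contact_force: [0.4, -0.7, -0.4]
width: 0.0848
gripper_force: 0.0
```

drive_tool([
  [-1.4,-0.1,0,0],
  [-2.8,-0.3,0,0],
  [-4.2,-0.4,0,0],
  [-5.6,-0.5,0,0],
  [-7,-0.6,0,0],
  [-8.4,-0.8,0,0],
  [-9.8,-0.9,0,0],
  [-11.2,-1,0,0],
])

```text
clock: 24.08
position: [0.3899, -0.1299, 0.2289]
ee_rot: [-0.002, 0.707, 0.708, -0.001]
contact_force: [0.5, 0.4, 1.1]
width: 0.0846
gripper_force: 0.0
```

drive_tool([
  [-1.4,-0.1,0,0.5],
  [-2.8,-0.3,0,1.5],
  [-4.2,-0.4,0,2.5],
  [-5.4,-0.6,0,3.5],
  [-6.3,-0.7,0.2,4.5],
  [-6.9,-0.8,0.6,5.5],
  [-7.2,-0.8,0.9,6.5],
  [-7.3,-0.8,1,7.5],
])

```text
clock: 24.75
position: [0.3703, -0.3115, 0.2024]
ee_rot: [-0.003, 0.925, 0.38, -0.001]
contact_force: [0.2, 0.3, -0.1]
width: 0.0851
gripper_force: 0.0
```

drive_tool([
  [0,0,0,1],
  [0,0,0,2],
  [0,0,0,3],
  [0,0,0,4],
  [0,0,0,5],
  [0,0,0,6],
  [0,0,0,7],
  [0,0,0,7.5],
])

```text
clock: 25.42
position: [0.3709, -0.3102, 0.2037]
ee_rot: [-0.001, 1.0, -0.001, -0.002]
contact_force: [1.0, -0.1, 0.8]
width: 0.0849
gripper_force: 0.0
```

Run:
```python
from h import *
to(.374,-.3105,.04,0)
p,d,W=grab('wrist','w10'); outline(W,.374,-.311,.022,.09,tol=.006)
```

```text
pose [ 0.3709 -0.3102  0.2037 -0.0027] units [ 0.12  0.01  6.55 -0.03]
 n 6628 z 0.022 circ [ 373.4 -310.5] 133.7 hullfit (array([ 0.3743, -0.3148]), np.float64(0.1247), 19) rect [ 373.5 -310.5] [118.2  68.1] 0.5
```

drive_tool([
  [0.1,0,0.5,0],
  [0.1,0,1.4,0],
  [0.1,0,2.5,0],
  [0.1,0,3.7,0],
  [0.1,0,4.8,0],
  [0.1,0,5.6,0],
  [0.1,0,6,0],
  [0.1,0,6,0],
])

```text
clock: 26.13
position: [0.3723, -0.3086, 0.0521]
ee_rot: [-0.003, 1.0, 0.001, -0.003]
contact_force: [0.2, -0.2, 0.3]
width: 0.0852
gripper_force: 0.0
```

Run:
```python
from h import *
to(.3735,-.3105,.030,0.006)
```

```text
pose [ 0.3723 -0.3086  0.0521  0.0028] units [ 0.05  0.07  0.89 -0.03]
```

drive_tool([
  [0,0.05,0.2,0],
  [0,0.05,0.45,0],
  [0,0.05,0.7,0],
  [0,0.05,0.85,0],
  [0,0.05,0.9,0],
  [0,0.05,0.9,0],
  [0,0.05,0.9,0],
  [0,0.05,0.9,0],
])

```text
clock: 26.8
position: [0.3755, -0.3126, 0.0334]
ee_rot: [0.0, 1.0, 0.001, 0.0]
contact_force: [0.3, 0.4, -0.0]
width: 0.085
gripper_force: 0.0
```

drive_tool([
  [0,0,0,0],
  [0,0,0,0],
  [0,0,0,0],
  [0,0,0,0],
  [0,0,0,0],
  [0,0,0,0],
  [0,0,0,0],
  [0,0,0,0],
], grip=54, newtons=40)

```text
clock: 27.47
position: [0.3754, -0.3124, 0.0339]
ee_rot: [0.0, 1.0, 0.001, 0.0]
contact_force: [-0.5, 1.3, 6.9]
width: 0.066
gripper_force: 42.8
```

drive_tool([
  [0,0,-0.2,0],
  [0,0,-0.6,0],
  [0,0,-1.3,0],
  [0,0,-2.2,0],
  [0,0,-3.2,0],
  [0,0,-4.2,0],
  [0,0,-5,0],
  [0,0,-5.4,0],
])

```text
clock: 28.13
position: [0.3762, -0.3133, 0.1709]
ee_rot: [0.002, 1.0, 0.001, 0.002]
contact_force: [0.6, -0.8, -0.8]
width: 0.0663
gripper_force: 44.7
```

Run:
```python
from h import *
s=get_state();print(s['width'],s['gripper_force'])
to(.5495,-.3702,.16,-.16)
```

```text
0.06629089644932239 44.73317563533783
pose [ 0.3762 -0.3133  0.1709  0.0019] units [6.93 2.29 0.44 1.55]
```

drive_tool([
  [0.4,0.2,0,0.2],
  [1.1,0.5,0,0.5],
  [2,0.8,0,0.8],
  [2.9,1.2,0,1.1],
  [3.6,1.6,0,1.4],
  [4,1.9,0,1.55],
  [4,2,0,1.55],
  [4,2,0,1.55],
])

```text
clock: 28.8
position: [0.4751, -0.3623, 0.1671]
ee_rot: [-0.0, 0.997, -0.08, -0.001]
contact_force: [0.1, 1.0, -0.5]
width: 0.0664
gripper_force: 44.7
```

Run:
```python
from h import *
to(.5495,-.3702,.16,-.16)
p,d,W=grab('wrist','w11')
W0=[W,np.load('w1.npy'),np.load('top0.npy'),np.load('scene0.npy')]
A=np.concatenate([M.reshape(-1,3) for M in W0[1:]])
A=A[(A[:,0]>.54)&(A[:,0]<.75)&(A[:,1]>-.55)&(A[:,1]<-.3)]
c,s=np.cos(-.16),np.sin(-.16); L=(A[:,:2]-[.5495,-.3702])@np.array([[c,-s],[s,c]])
for z0,z1 in((.055,.08),(.08,.12),(.12,.16),(.16,.22)):
    m=(A[:,2]>z0)&(A[:,2]<z1)&(L[:,0]>.02); 
    if m.sum(): print(z0,m.sum(),'min along-long',np.percentile(L[m,0],[.5,3]).round(3),'for |y|<.06:',np.percentile(L[m&(abs(L[:,1])<.06),0],[1]).round(3) if (m&(abs(L[:,1])<.06)).any() else '')
```

```text
pose [ 0.4751 -0.3623  0.1671 -0.1599] units [ 2.99 -0.16  0.28  0.  ]
0.055 1000 min along-long [0.087 0.089] for |y|<.06: [0.088]
0.08 1126 min along-long [0.086 0.088] for |y|<.06: [0.086]
0.12 587 min along-long [0.082 0.084] for |y|<.06: [0.082]
```

View pics/w11.png

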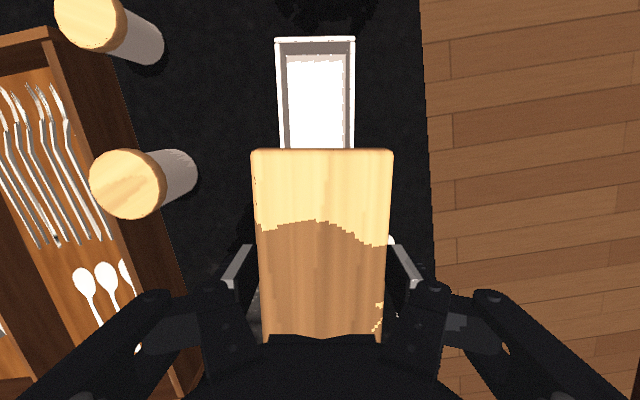

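The lid is held square and the dish is ahead, with far rim corners at about (275,37) and (355,37). Both right-hand crocks show their lids seated. I'll use those corners to check the dish's centre.

Run:
```python
from h import *
p,d,W=grab('wrist'); q=p.astype(int)
W2=W.copy(); W2[(q.max(2)-q.min(2)>35)|(q.min(2)<60)]=np.nan
P=ray('wrist',[(275,37.5),(355,37)],.05);print(P.round(4))
v=P[0]-P[1];print('ang',np.degrees(np.arctan2(v[1],v[0]))-90,np.linalg.norm(v))
u=np.array([np.cos(-.16),np.sin(-.16)]);print('centre',P[:,:2].mean(0)-.0555*u)
# side edges from rim points at z~.05
m=(abs(W2[...,2]-.05)<.004)&(np.hypot(W2[...,0]-.55,W2[...,1]+.37)<.068)
L=(W2[m][:,:2]-[.5495,-.3702])@np.array([[u[0],-u[1]],[u[1],u[0]]])
print(m.sum(),'x',np.percentile(L[:,0],[0,1,99,100]).round(4))
for a,b in((-.01,.01),(.01,.03),(.03,.045)):
    k=(L[:,0]>a)&(L[:,0]<b);print(a,k.sum(),np.percentile(L[k,1],[0,2,98,100]).round(4) if k.any() else '')
# held lid
s=get_state();z=s['position'][2]-.012
l=(abs(W[...,2]-z)<.006)&(np.hypot(W[...,0]-s['position'][0],W[...,1]-s['position'][1])<.08)&(q[...,0]-q[...,2]>25)
Lh=(W[l][:,:2]-s['position'][:2])@np.array([[u[0],-u[1]],[u[1],u[0]]]);print('held',np.median(W[l][:,2]).round(4),np.percentile(Lh,[0,.5,99.5,100],axis=0).round(4).tolist(),s['position'])
```

```text
[[ 0.6079 -0.3486  0.05  ]
 [ 0.5986 -0.4076  0.05  ]]
ang -8.944308699635513 0.05971206745787562
centre [ 0.54844734 -0.36925164]
1538 x [-0.0264 -0.0255  0.0561  0.0564]
-0.01 245 [-0.031  -0.0304  0.0299  0.0303]
0.01 280 [-0.0308 -0.0305  0.0302  0.0305]
0.03 216 [-0.0301 -0.0299  0.0307  0.0312]
held 0.155 [[-0.0505, -0.0375], [-0.0454, -0.0342], [0.0573, 0.0321], [0.0575, 0.0331]] [ 0.47417511 -0.36139786  0.16744853]
```

drive_tool([
  [0.4,0,0,0],
  [1.1,0,0,0],
  [2,-0.1,0,0],
  [2.7,-0.1,0,0],
  [3.1,-0.1,0.1,0],
  [3.1,-0.1,0.7,0],
  [3.1,-0.1,1.4,0],
  [3.1,-0.1,1.8,0],
])

```text
clock: 29.57
position: [0.5514, -0.3712, 0.1212]
ee_rot: [-0.001, 0.997, -0.08, -0.001]
contact_force: [0.0, 0.8, -0.3]
width: 0.066
gripper_force: 44.7
```

drive_tool([
  [0,0,0.3,0],
  [0,0,0.7,0],
  [0,0,1.1,0],
  [0,0,1.3,0],
  [0,0,1.3,0],
  [0,0,1.3,0],
  [0,0,1.3,0],
  [0,0,1.3,0],
])

```text
clock: 30.23
position: [0.5527, -0.3725, 0.0914]
ee_rot: [0.0, 0.997, -0.08, 0.001]
contact_force: [0.4, 0.0, -0.5]
width: 0.066
gripper_force: 44.7
```

Run:
```python
from h import *
to(.5515,-.3705,.077,-.157); print(get_state()['contact_force'])
```

```text
pose [ 0.5527 -0.3725  0.0914 -0.1605] units [-0.06 -0.07  0.57 -0.03]
[ 0.39861758  0.03653877 -0.50487028]
```

drive_tool([
  [-0.05,-0.05,0.1,0],
  [-0.05,-0.05,0.2,0],
  [-0.05,-0.05,0.3,0],
  [-0.05,-0.05,0.4,0],
  [-0.05,-0.05,0.5,0],
  [-0.05,-0.05,0.58,0],
  [-0.05,-0.05,0.58,0],
  [-0.05,-0.05,0.58,0],
])

```text
clock: 30.9
position: [0.5512, -0.3707, 0.076]
ee_rot: [0.0, 0.997, -0.08, -0.0]
contact_force: [0.4, 0.3, -0.5]
width: 0.0663
gripper_force: 44.8
```

drive_tool([
  [0,0,0,0],
  [0,0,0,0],
  [0,0,0,0],
  [0,0,0,0],
  [0,0,0,0],
  [0,0,0,0],
  [0,0,0,0],
  [0,0,0,0],
], grip=85)

```text
clock: 31.57
position: [0.5513, -0.3707, 0.0761]
ee_rot: [0.0, 0.997, -0.08, -0.0]
contact_force: [-0.2, -0.5, -0.1]
width: 0.0849
gripper_force: 0.0
```

drive_tool([
  [0,0,-0.2,0],
  [0,0,-0.6,0],
  [0,0,-1.3,0],
  [-0.1,0,-2.2,0],
  [-0.5,0,-3.4,0],
  [-1.2,0,-4.6,0],
  [-2.2,0,-5.6,0],
  [-3,0,-6.2,0],
])

```text
clock: 32.23
position: [0.4771, -0.3593, 0.2355]
ee_rot: [0.002, 0.997, -0.08, 0.002]
contact_force: [1.1, -0.8, 0.3]
width: 0.085
gripper_force: 0.0
```

drive_tool([
  [-0.8,0,-0.5,0],
  [-1.8,0,-1,0],
  [-2.6,0,-1.4,0],
  [-3,0,-1.5,0],
  [-3,0,-1.5,0],
  [-3,0,-1.5,0],
  [-3,0,-1.5,0],
  [-3,0,-1.5,0],
])

```text
clock: 32.9
position: [0.404, -0.3468, 0.2677]
ee_rot: [-0.0, 0.997, -0.08, -0.0]
contact_force: [0.1, -0.8, 0.3]
width: 0.0854
gripper_force: 0.0
```

Run:
```python
from h import *
s=get_state();print(s['position'],s['qd'])
p,d,W=grab('wrist','w12')
def tilt(x,y,z,r):
    m=(abs(W[...,2]-z)<.006)&(np.hypot(W[...,0]-x,W[...,1]-y)<r); P=W[m]
    n=np.linalg.svd(P-P.mean(0),full_matrices=False)[2][2]; print(' tilt',np.arccos(abs(n[2])).round(3))
for a in((.5495,-.3702,.064,.08),(.5224,-.2223,.084,.04),(.6385,-.2286,.074,.035)): outline(W,*a,tol=.006); tilt(*a)
```

```text
[ 0.40404866 -0.34677439  0.26772419] [ 0.00272202  0.00518272  0.00040443 -0.00272086  0.00595746 -0.00286427]
 n 6835 z 0.0639 circ [ 540.2 -370.1] 118.0 hullfit (array([ 0.5398, -0.3688]), np.float64(0.1155), 9) rect [ 539.6 -369.8] [68.7 97.9] 80.9
 tilt 0.003
 n 2358 z 0.0838 circ [ 522.2 -222.9] 54.4 hullfit (array([ 0.5221, -0.2229]), np.float64(0.0534), 37) rect [ 522.2 -223.2] [52.6 52.9] 22.6
 tilt 0.023h.py:35: RuntimeWarning: Mean of empty slice.
  print(' n',len(P),'z',W[m][:,2].mean().round(4),'circ',np.round(c,1),round(2*r,1),'hullfit',circ(cv2.convexHull(P)[:,0]/1000),'rect',np.round(R[0],1),np.round(R[1],1),round(R[2],1))
  ret = ret.dtype.type(ret / rcount)
Traceback (most recent call last):
  File "h.py", line 35, in outline
    print(' n',len(P),'z',W[m][:,2].mean().round(4),'circ',np.round(c,1),round(2*r,1),'hullfit',circ(cv2.convexHull(P)[:,0]/1000),'rect',np.round(R[0],1),np.round(R[1],1),round(R[2],1))
                                                                                                     ~~~~~~~~~~~~~~~~~^^^^^
TypeError: 'NoneType' object is not subscriptable
```

View pics/w12.png

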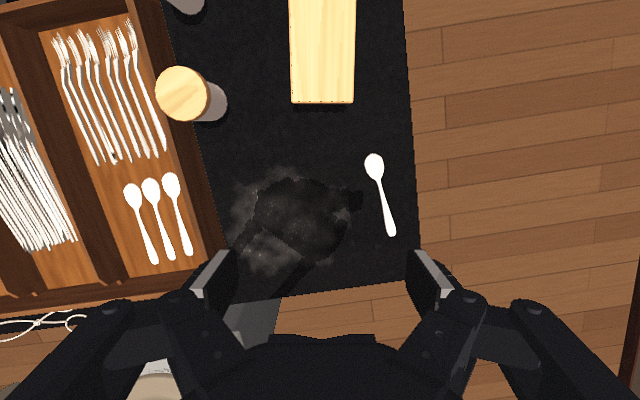

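The butter lid sits level at (322,50), with its top at 63.9 mm and 3 mrad of tilt. The medium lid is on at (183,93). I'll do a last numeric check of the other two and the glass, then hand in.

Run:
```python
from h import *
ok=True
for n in('top','scene'):
    p,d,W=grab(n)
    for nm,x,y,z,r in(('large',.4414,.4054,.094,.04),('small',.6385,-.2286,.074,.03),('med',.522,-.2225,.084,.035),('butter',.5495,-.370,.064,.07)):
        m=(abs(W[...,2]-z)<.008)&(np.hypot(W[...,0]-x,W[...,1]-y)<r)
        print(n,nm,m.sum(),W[m].mean(0).round(4) if m.any() else '')
    m=(W[...,2]>.08)&(W[...,2]<.16)&(np.hypot(W[...,0]-.66,W[...,1]+.41)<.08);print('glass',m.sum(),W[m].mean(0).round(3))
```

```text
top large 245 [0.4388 0.407  0.0938]
top small 99 [ 0.6363 -0.2231  0.0727]
top med 36 [ 0.5358 -0.2068  0.0833]
top butter 173 [ 0.5842 -0.3732  0.0634]
glass 178 [ 0.689 -0.392  0.115]
scene large 0 
scene small 95 [ 0.6325 -0.2282  0.0714]
scene med 205 [ 0.5167 -0.2221  0.0826]
scene butter 718 [ 0.5414 -0.3706  0.0626]
glass 745 [ 0.666 -0.406  0.114]
```

```bash
python3 -c "
from rig import order; print(order.sign_off())"
```

```text
the job is handed in; nothing more can be done
None
```

I took the stack apart and put all four lids on their own vessels; in my last camera checks each was seated at the right height, the glass of stirrers was still standing, and I've handed the job in (about 33 s of the 106 s used, no verdict shown).

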